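# Stretch the strand gauge, set it to length and nip the cam lever

### The job

On the bead-stringing gauge, push the sprung slide by its cross bar all the way to the end of its stroke, then ease it slowly back, never letting it spring, until its pointer stands level with the tip of the brass length mark, and pause there with the cam lever still open. Holding the slide at the mark, squeeze the cam lever fully closed against the post; do not close it anywhere else. Finish while still holding: slide at the mark and lever squeezed shut in the fingers, with the jar, dial gauge and dish left alone.

Things in the scene. Friction and masses are not known exactly. Their poses are not given: they have to be found in the camera images.
- gauge: Bead-stringing gauge, fixed: dark wooden board 190 mm (its x) by 300 mm (its y, from -180 to +120), 12 mm thick, with 38 mm high end blocks and two steel rails. Origin on the table, on the rails' centre line. All parts of the gauge share its axes: z up, slide runs to +y. Place and yaw vary (within 0.5 rad of the robot's axes).
- carriage (a joint): Travel of the aluminium slide along the gauge's +y, m: 0 = home (by the spring reel), 0.110 = end stop. A spring always pulls it home, 4 N at 0 to 8.5 N at 0.110; let go, it shoots back. The cam does not hold it against the spring: the fingers must. The slide's body is 100 mm wide (x) and its top is 40 mm above the table.
- bar_face (a point): Middle of the top edge of the slide's cross bar, on the face to push (facing the gauge's -y). The bar: upright plate 136 mm wide (x), 8 mm thick, 45 mm high, on the slide's top. Post and lever stand on its -y side, nothing taller than it. Two fingers, open along x, astride post and lever, push it with their sides; closing them then squeezes the lever to the post.
- post_top (a point): Post: fixed upright aluminium plate on the slide, beside the lever: 8 mm thick (gauge x), 34 mm long (y), 45 mm high. This point: middle of its top edge where it meets the cross bar's face, 6 mm to -x of the bar's middle; it runs from there to -y. The lever closes towards its +x side.
- lever: Cam lever on a vertical pivot on the slide. Origin at the pivot's foot, on the slide's top, 57 mm to -y of the bar's face and 6 mm to +x of its middle. Its own y runs along the lever to the free end: parallel to the gauge's y when closed (end stop, against the post's side), swung up to 0.52 rad to the gauge's +x when open. Stays where left; about 1.5 N at the free end moves it.
- lever_tip (a point): Top of the lever's free end. The lever is a black plastic bar on edge, 8 mm thick, 52 mm long, 40 mm high, 4 mm above the slide's top; its free end is nearest the bar (3 mm short of its face when closed). Post and closed lever together are 20 mm wide, centred on the bar's middle; fully open, the free end reaches 37 mm to +x of that.
- pointer_tip (a point): Tip of the slide's dark steel pointer, 3 mm thick, sticking out to the gauge's +x just under the end of the cross bar, 20 mm above the table. It lies in the plane of the bar's pushing face.
- mark_tip (a point): Tip of the length mark: a fixed brass rider, 24 mm long, 12 mm wide and 14 mm high, on the board at the gauge's +x side, thin tip towards the slide. The slide is at length when pointer_tip and mark_tip have the same position along the gauge's y (they stay a few mm apart in x); that is at a travel of 0.035 to 0.080, varying.
- jar: Small glass jar with a steel lid, 48 mm across, 60 mm high, loose; origin under its centre. Leave it alone.
- dial: Round black dial gauge lying face up, 58 mm across, 17 mm high with a 30 mm stem, loose; origin under its centre. Leave it alone.
- dish: White bowl, 70 mm across, 30 mm high, loose; origin under its centre. Leave it alone.

How it is judged (in metres and radians):
On the way, in this order (a step that is already met when the one before it is completed fails the run):
1. the slide is pushed to the end of its stroke (travel over 0.104 m) with the lever open (value of joint carriage above 0.104 m and angle between the y axis of lever and the y axis of gauge, either way round above 0.25 rad), for 0.2 s.
2. the slide is eased back and held at the length mark (within 5 mm) with the lever still open (y of pointer_tip in the frame of mark_tip between -0.005 and 0.005 m and angle between the y axis of lever and the y axis of gauge, either way round above 0.25 rad), for 0.3 s.
At the end, for the whole second after the job is handed in: The pointer is within 5 mm of the length mark along the gauge, the cam lever is closed (within 0.07 rad of the gauge's y), and the fingers still press on the lever with more than 2 N (y of pointer_tip in the frame of mark_tip between -0.005 and 0.005 m and angle between the y axis of lever and the y axis of gauge, either way round below 0.07 rad and contact force between the fingers and lever above 2 N); the arm keeps its last pose, push and grip.
It fails at once if the slide springs back (faster than 0.15 m/s towards home) (velocity of joint carriage below -0.15 m/s).
It fails at once if the lever is closed (below 0.2 rad) while the slide is over 10 mm from the mark (angle between the y axis of lever and the y axis of gauge, either way round below 0.2 rad and (y of pointer_tip in the frame of mark_tip above 0.01 m or y of pointer_tip in the frame of mark_tip below -0.01 m)).
It fails at once if jar, dial gauge or dish is moved more than 20 mm (distance of any of jar, dial, dish from where it was at the start of the episode above 0.02 m).
It also fails if it takes over 45 s, if anything falls off the work surface, if the arm or the gripper's body presses on something with over 40 N, if the wrist force passes 120 N, or if a joint passes its speed limit or range.

### The arm

A 6-joint arm with a two-finger parallel gripper is mounted at the origin on the work surface. World frame = base frame: x ahead of the robot, y to its left, z up, the work surface at z = 0. Lengths are in m, angles in degrees, forces in N, time in s.
With the tool pointing down it reaches from about 0.4 to 0.825 m from the base axis. Payload 7 kg.
Tool frame: the origin (TCP) lies between the finger pads; the fingertips stand 25 mm ahead of it and the grasp point (between the pads) lies 6 mm ahead of it; z points along the fingers, y is the line along which they close (so a half turn about z gives the same grasp; the last joint's range is limited). The gripper opens to 88 mm and grips with 3 to 60 N. Pads are 19 mm wide; open, the fingers measure 130 mm over their backs; the gripper's body (78 mm by 193 mm) begins 47 mm behind the grasp point.
Start: joints at [93.398, 20.546, 0.682, 0, -70.136, -16.507], TCP at [0.153, 0.657, 0.252] pointing down, gripper open.
Joint ranges: [-176.03, 176.03], [-82.01, 121.73], [-58.28, 71.71], [-173.87, 95.51], [-174.79, -0.11], [-173.66, 173.66]. Speed limits (degrees/s): [136.94, 136.94, 172.46, 180, 180, 180].

### API

Orientations are given as [roll, pitch, yaw] about the fixed x, y, z axes, in that order (R = Rz(yaw) Ry(pitch) Rx(roll)).
In Python, from plant import status, optics, job gives the robot as it stands. The module is installed in compiled form; this text tells all that it offers.
- The arm moves only by the tool shift_gripper, called after "Request:" as name(argument=value, ...) on one line, values as JSON. Schema: {"type":"object","properties":{"ticks":{"type":"object","properties":{"moves":{"type":"array","items":{"type":"array","items":{"type":"number"},"minItems":5,"maxItems":5},"minItems":1,"maxItems":8}},"additionalProperties":false,"required":["moves"]},"only":{"type":"string"},"quiet":{"type":"boolean"},"lines":{"type":"string"}},"required":["ticks"],"additionalProperties":false}. ticks is an object whose key "moves" holds a list of rows, 1 to 8 of them, each of 5 numbers: dx, dy, dz in m, then a turn about the tool's z in degrees, then the finger opening in m; each row is the pose to reach, as a shift and turn from the pose commanded when the call began, along the tool's axes at that moment; what a row does not reach only later rows make up. A row lasts 1/8 s, in which the tool goes at most 0.0625 m and 10.7 degrees, less where a joint would pass 70% of its speed; a pose out of reach is approached as far as the arm can. The fingers move at their own pace and stop on an object; the grip force is fixed at half the most. Time passes only in rows, so rows that do not move let the fingers close. The tool returns the time, the measured TCP pose, the force, the opening and the grip force at its end. only (a regular expression) keeps the lines of the reply that match it, lines (a string "A,B") keeps lines A to B, and quiet returns only ok. Input that does not fit is refused with a message, and nothing moves.
- status.get_obs(): the state, without advancing time (a new reading comes with each control period).
- optics.snapshot(name): name is "scene" or "top" or "wrist"; returns a dict with "frame" (480x640x3 uint8, red, green, blue), "z_map" (480x640 float32, m along the optical axis (not along the pixel's ray), 0 where there is no reading), "fovy" (degrees; the focal length in pixels is half the picture's height over the tangent of half this angle, whatever the lens; pixels are square), "cx", "cy" (the principal point, pixels), "k1" (the pictures are not rectified: a ray, as slopes to the right and down, at radius r is drawn at 1 + k1 r^2 times it, then the intrinsics apply), "R" (3x3) and "t" (3): a world point X has camera coordinates R X + t; the wrist camera has in their place "T_tool_cam" (4x4, takes a point from camera to tool coordinates, whose origin is the TCP and whose axes are the flange's). Camera axes: x right, y down, z forward; pixel columns grow to the right and rows downward; lengths in m; the calibration is good to about 2 mm. A picture is of the moment at which its call begins: read the wrist's pose just before it.
- job.close_job(): hands the job in; it is judged then, once.
The state is a dict: "clock": time; "joint_pos": joint angles; "qvel": joint speeds; "tau": joint torques, N m; "tool_pos": TCP position; "orientation": TCP orientation; "force": force on the tool from outside, world axes, zero at the start; "moment": the same for the moment, N m; "opening": finger opening in m; "gripper_force": force on a finger pad.
Only numpy, scipy, OpenCV 4.12 (cv2) and the standard library are available. Lean on these libraries where they do the work, as an engineer would, in place of code of your own. Each camera call takes 0.05 s, during which the arm holds its last target. There are 200 camera calls.

## Working session

There is one attempt and no reset: what is moved stays moved. The work goes in short steps, Python scripts to look and compute and a tool call to move; the robot and the scene stay as the last step left them, time stands still between calls to the robot, and variables do not carry over. Pictures are saved under pics/ and viewed, at most 10 in all, crops included, and the job is handed in when it is done.

```bash
mkdir -p pics; cat > h.py <<'E'
import numpy as np, cv2
from plant import status, optics
from scipy.spatial.transform import Rotation as Ro
def snap(n):
    o=status.get_obs(); s=optics.snapshot(n)
    if 'R' not in s or s.get('R') is None:
        T=np.eye(4);T[:3,:3]=Ro.from_euler('xyz',o['orientation'],degrees=True).as_matrix();T[:3,3]=o['tool_pos']
        W=T@np.array(s['T_tool_cam']); s['R']=W[:3,:3].T; s['t']=-W[:3,:3].T@W[:3,3]
    s['f']=240/np.tan(np.radians(s['fovy'])/2); return s
def K(s): return np.array([[s['f'],0,s['cx']],[0,s['f'],s['cy']],[0,0,1.]])
def D(s): return np.array([s['k1'],0,0,0.])
def rays(s,uv): 
    u=cv2.undistortPoints(np.array(uv,float).reshape(-1,1,2),K(s),D(s)).reshape(-1,2)
    return np.c_[u,np.ones(len(u))]
def atz(s,uv,z):  # intersect with height z
    d=rays(s,uv)@s['R']; c=-s['R'].T@s['t']; return c+d*((z-c[2])/d[:,2])[:,None]
def cloud(s):
    v,u=np.mgrid[:480,:640]; r=rays(s,np.stack([u,v],-1).reshape(-1,2))
    X=(r*s['z_map'].reshape(-1,1)-s['t'])@s['R']; return X.reshape(480,640,3)
def proj(s,X):
    return cv2.projectPoints(np.array(X,float).reshape(-1,1,3),cv2.Rodrigues(s['R'])[0],np.array(s['t'],float),K(s),D(s))[0].reshape(-1,2)
def save(s,n): cv2.imwrite('pics/'+n,s['frame'][...,::-1])
E
python3 - <<'E'
from h import *
o=status.get_obs();print({k:np.round(v,3) for k,v in o.items()})
for n in ('scene','top','wrist'):
    s=snap(n);save(s,n+'0.png');print(n,s['fovy'],s['k1'],-s['R'].T@s['t'], s['R'][2])
    if n=='top':
        X=cloud(s);Z=X[...,2];np.save('top.npy',X)
        print([(a,int(((Z>a)&(Z<a+.005)).sum())) for a in np.arange(0,.12,.005).round(3)])
E
```

```text
{'clock': np.float64(0.0), 'joint_pos': array([ 9.3395e+01,  2.0591e+01,  6.3400e-01, -2.0000e-02, -7.0136e+01,
       -1.6508e+01]), 'qvel': array([-0.028,  0.007,  0.021, -0.01 , -0.02 ,  0.011]), 'tau': array([-1.0000e-03, -5.8273e+01,  2.9306e+01,  6.9970e+00,  7.0000e-03,
       -0.0000e+00]), 'tool_pos': array([0.153, 0.657, 0.251]), 'orientation': array([ 1.79905e+02, -9.00000e-03, -1.31200e+01]), 'force': array([-0.551, -0.459, -0.005]), 'moment': array([-0.036,  0.037,  0.054]), 'gripper_force': np.float64(0.0), 'opening': np.float64(0.088)}
scene 49.1551155360308 -0.1397915962105146 [1.21468773 0.19076257 0.91897953] [-0.56973769 -0.14761452 -0.80846083]
top 44.02974015788997 0.002963818162826597 [0.48300457 0.01665961 0.9618663 ] [ 0.17623807  0.02311488 -0.98407614]
[(np.float64(0.0), 113514), (np.float64(0.005), 14849), (np.float64(0.01), 14420), (np.float64(0.015), 2217), (np.float64(0.02), 1106), (np.float64(0.025), 1777), (np.float64(0.03), 2028), (np.float64(0.035), 3081), (np.float64(0.04), 1279), (np.float64(0.045), 53), (np.float64(0.05), 83), (np.float64(0.055), 384), (np.float64(0.06), 390), (np.float64(0.065), 54), (np.float64(0.07), 50), (np.float64(0.075), 40), (np.float64(0.08), 539), (np.float64(0.085), 307), (np.float64(0.09), 0), (np.float64(0.095), 0), (np.float64(0.1), 0), (np.float64(0.105), 0), (np.float64(0.11), 0), (np.float64(0.115), 0)]
wrist 71.33591577257666 -0.06136420998436824 [0.22308866 0.64166335 0.38527963] [-0.25920936  0.05930318 -0.96399878]
```

View pics/top0.png

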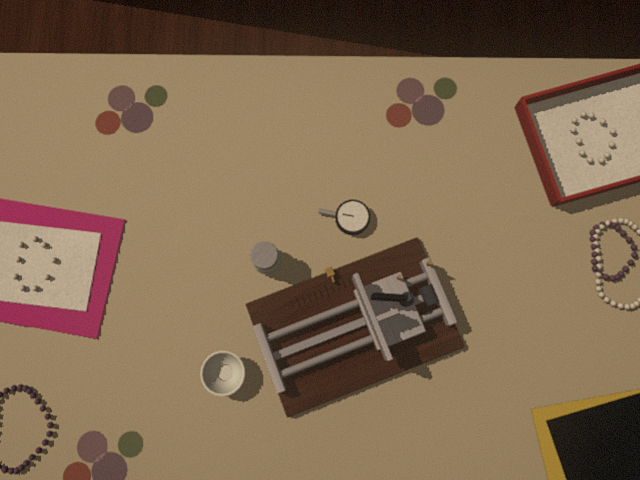

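View pics/wrist0.png

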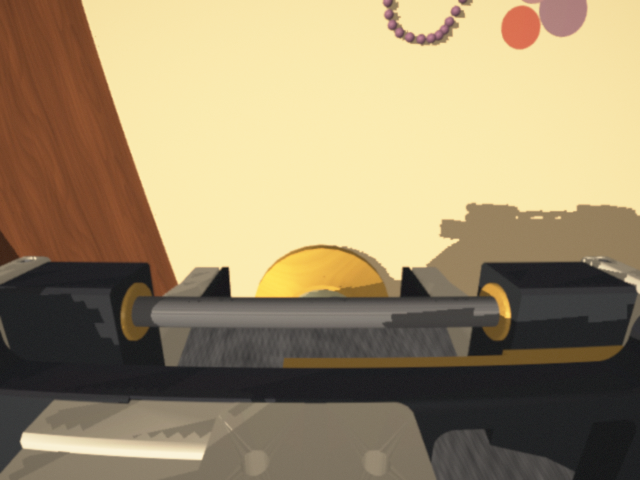

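The top view shows the slide near home on the right, its bar from about (357,278) to (388,355), the lever at (392,297), the mark at (331,273), the jar at (265,256), the dial at (352,216) and the dish at (223,373). In the wrist view the gripper hides the gauge.

```bash
cat > m.py <<'E'
from h import *
s=snap('top');X=cloud(s);Z=X[...,2]
def rect(m,n):
    P=X[m][:,:2]; r=cv2.minAreaRect((P*1000).astype(np.float32)); b=cv2.boxPoints(r); print(n,m.sum(),np.round(r[0],1),np.round(r[1],1),round(r[2],1),np.round(b,0).tolist()); return r
u=np.arange(640)[None]+0*np.arange(480)[:,None]; v=np.arange(480)[:,None]+0*u
roi=(u>240)&(u<470)&(v>235)&(v<420)
rect(roi&(Z>.0805)&(Z<.09),'high')
m=roi&(Z>.007)&(Z<.016); 
l,lab,st,_=cv2.connectedComponentsWithStats((roi&(Z>.008)).astype(np.uint8))[0:4]
i=1+np.argmax(st[1:,4]); rect(lab==i,'gauge')
for z0 in [(.034,.042)]: rect(roi&(Z>z0[0])&(Z<z0[1]),z0)
# brass
hsv=cv2.cvtColor(s['frame'],cv2.COLOR_RGB2HSV)
mb=(u>320)&(u<345)&(v>260)&(v<290)&(hsv[...,1]>120)&(hsv[...,2]>90)
print('brass z',np.round(np.percentile(Z[mb],[5,50,95]),4)); rect(mb,'brass')
for n,(a,b,c,d) in dict(jar=(245,282,238,276),dial=(330,375,195,240),dish=(198,250,345,400)).items():
    rect((u>a)&(u<b)&(v>c)&(v<d)&(Z>.008),n)
c=s['frame'][225:395,235:475]; cv2.imwrite('pics/crop1.png',cv2.resize(c,None,fx=3.3,fy=3.3,interpolation=cv2.INTER_CUBIC)[...,::-1])
E
python3 m.py
```

```text
high 844 [551.5 -75.7] [135.4  64. ] 22.5 [[477.0, -72.0], [501.0, -131.0], [626.0, -79.0], [602.0, -20.0]]
gauge 22880 [532.6 -25.4] [193.6 300.2] 22.4 [[386.0, 76.0], [500.0, -201.0], [679.0, -127.0], [565.0, 150.0]]
(0.034, 0.042) 3591 [571.7 -11.8] [210.2 302.5] 19.5 [[422.0, 96.0], [523.0, -189.0], [721.0, -119.0], [620.0, 166.0]]
brass z [0.0142 0.0252 0.0279]
brass 83 [551.8  11.3] [137.2  14.5] 1.5 [[483.0, 17.0], [483.0, 2.0], [621.0, 6.0], [620.0, 20.0]]
jar 806 [573.9  64.5] [200.   46.7] 40.9 [[483.0, 17.0], [514.0, -19.0], [665.0, 112.0], [634.0, 148.0]]
dial 995 [609.2 -17.1] [ 62.5 253.6] 88.9 [[482.0, -46.0], [735.0, -51.0], [737.0, 12.0], [483.0, 17.0]]
dish 1312 [476.6 119.3] [ 68.2 194.1] 22.9 [[407.0, 195.0], [483.0, 17.0], [546.0, 43.0], [470.0, 222.0]]
```

View pics/crop1.png

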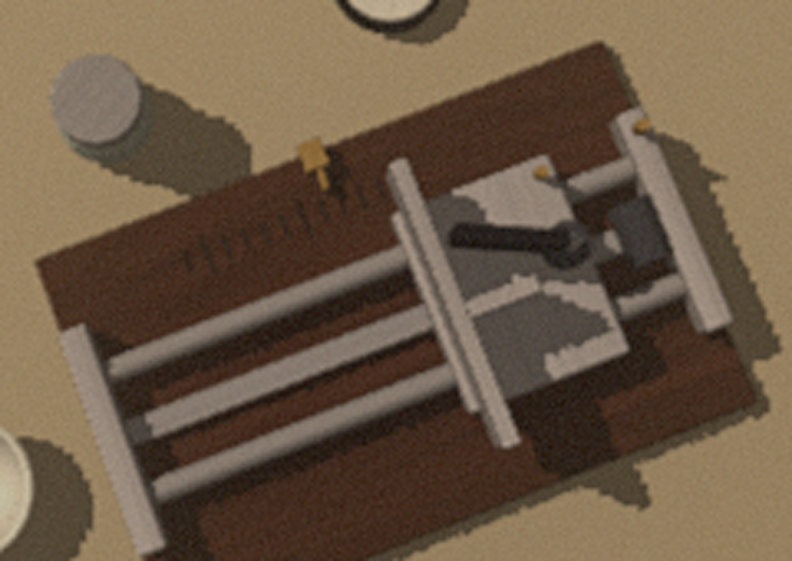

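View pics/scene0.png

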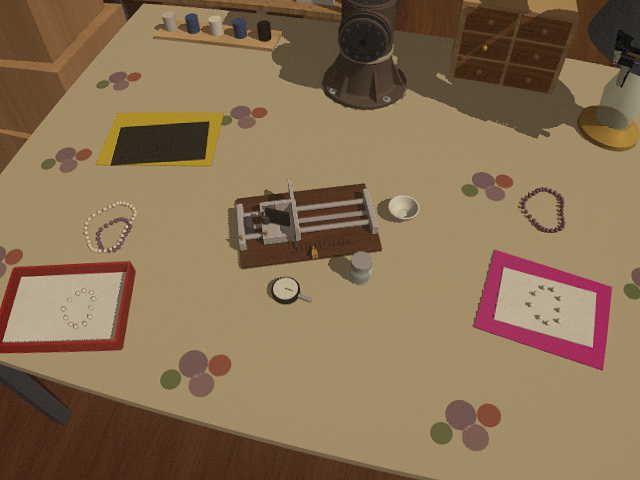

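The crop confirms the layout: the lever is open, with its free end at (455,235) near the bar. The mark's tip is at crop (325,188), which is about (333.5,282) in the full picture, pointing at the slide. Next I'll work in gauge coordinates.

```bash
cat > g.py <<'E'
from h import *
G=np.radians(22.4); ex=np.array([np.cos(G),np.sin(G)]); ey=np.array([-np.sin(G),np.cos(G)])
O=np.array([.5326,-.0254])+.03*ey
def tog(P): return np.c_[(P[...,:2]-O)@ex,(P[...,:2]-O)@ey]*1000
E
cat > m2.py <<'E'
from g import *
s=snap('top');X=cloud(s);Z=X[...,2]
P=X[(Z>.079)&(Z<.09)]; P=P[abs(tog(P)).max(1)<200]; q=tog(P)
b=q[q[:,0]<-15]; b2=q[q[:,0]>42]
for n,a in (('bar-',b),('bar+',b2)): print(n,len(a),np.percentile(a,[0,3,50,97,100],axis=0).round(1).tolist(), 'slope',np.polyfit(a[:,0],a[:,1],1).round(3))
bb=np.r_[b,b2]; p=np.polyfit(bb[:,0],bb[:,1],1); print('fit deg',np.degrees(np.arctan(p[0])),p, 'x ext',bb[:,0].min(),bb[:,0].max(),'z',np.median(P[:,2]))
r=q[(q[:,1]<p[1]-8)]; print('behind bar',len(r)); 
for k in range(int(r[:,1].min()),int(r[:,1].max())+1,4):
    a=r[(r[:,1]>=k)&(r[:,1]<k+4)]; print(k,np.sort(a[:,0]).round(0).astype(int).tolist())
hsv=cv2.cvtColor(s['frame'],cv2.COLOR_RGB2HSV)
for (v,u) in np.argwhere((hsv[...,1]>130)&(hsv[...,2]>70)&(hsv[...,0]>12)&(hsv[...,0]<28)):
    if 322<u<342 and 263<v<288: print((int(u),int(v)),tog(atz(s,[(u,v)],.024)).round(1)[0],Z[v,u].round(3),end=' ')
E
python3 m2.py
```

```text
bar- 218 [[-69.5, -60.1], [-67.9, -59.6], [-42.2, -55.6], [-16.6, -51.9], [-15.1, -51.6]] slope [ 4.000e-03 -5.549e+01]
bar+ 90 [[42.0, -59.8], [42.8, -59.4], [53.6, -55.5], [65.0, -51.9], [66.3, -51.8]] slope [-4.0000e-03 -5.5306e+01]
fit deg 0.07647001018575322 [ 1.33465425e-03 -5.56034387e+01] x ext -69.49321065824007 66.33841116708102 z 0.08438512796006523
behind bar 312
-115 [2, 3, 4, 4, 5, 5, 6, 6, 7, 8, 8, 9, 9, 10, 10]
-111 [3, 3, 4, 5, 5, 6, 6, 7, 7, 7, 8, 9, 9, 10, 11, 11, 11, 12]
-107 [5, 5, 6, 7, 8, 8, 8, 9, 9, 9, 10, 11, 12, 12, 12, 13, 14]
-103 [8, 9, 9, 10, 10, 11, 11, 12, 13, 13, 13, 14, 14, 14, 15]
-99 [9, 10, 10, 11, 11, 13, 13, 14, 15, 16, 16, 17, 18, 18]
-95 [-11, -11, -9, -9, -8, -7, -6, -6, -5, -4, 11, 11, 12, 12, 12, 13, 13, 14, 14, 15, 15, 15, 16, 16, 17, 18, 18, 18, 19, 20]
-91 [-12, -11, -11, -10, -10, -9, -9, -8, -8, -7, -6, -6, -5, -5, -4, -4, 13, 13, 14, 15, 15, 16, 16, 17, 17, 17, 18, 19, 19, 20, 20, 21, 21]
-87 [-11, -11, -10, -9, -9, -8, -8, -7, -7, -7, -6, -5, -5, -5, -4, 14, 14, 15, 16, 16, 17, 18, 18, 19, 19, 20, 20, 20, 21, 21, 22, 22, 23]
-83 [-12
[... 2794 characters left out ...]
77) [ 81.7 -19.7] 0.013 (331, 277) [ 80.  -24.2] 0.025 (332, 277) [ 79.4 -25.7] 0.023 (333, 277) [ 78.8 -27.1] 0.013 (331, 278) [ 78.5 -23.6] 0.025 (332, 278) [ 77.9 -25.1] 0.022 (333, 278) [ 77.4 -26.5] 0.011 (324, 279) [ 81.1 -12.6] 0.015 (331, 279) [ 77. -23.] 0.017 (332, 279) [ 76.4 -24.5] 0.021 (333, 279) [ 75.9 -26. ] 0.023 (328, 280) [ 77.3 -18. ] 0.009 (331, 280) [ 75.5 -22.4] 0.01 (332, 280) [ 75.  -23.9] 0.023 (333, 280) [ 74.4 -25.4] 0.025 (334, 280) [ 73.8 -26.9] 0.013 (332, 281) [ 73.5 -23.3] 0.023 (333, 281) [ 72.9 -24.8] 0.021 (334, 281) [ 72.3 -26.3] 0.014 (332, 282) [ 72.  -22.7] 0.013 (333, 282) [ 71.4 -24.2] 0.012 (328, 284) [ 71.3 -15.6] 0.014 (323, 287) [69.7 -6.5] 0.014
```

Sizes check out (bar 136 mm, post 8 mm, mark 12 mm wide). In gauge coordinates the bar face is at y=-59.6, its middle at x=-1.7, and the mark at y=-24.5, so mark travel is about 35 mm. The lever is open by about 0.4 rad.

```bash
cat > go.py <<'E'
import sys
from g import *
gx,gy,z=map(float,sys.argv[1:4])
o=status.get_obs();R=Ro.from_euler('xyz',o['orientation'],degrees=True).as_matrix()
W=np.r_[O+ex*gx/1000+ey*gy/1000,z]
print('at g',tog(o['tool_pos'][None]).round(1),'t',o['clock'],'target',W.round(4),'tool shift',(R.T@(W-o['tool_pos'])).round(4),'turn',round(o['orientation'][2]-(22.4-90),2))
E
python3 go.py -1.7 -82 .16
```

```text
at g [[-90.8 745.7]] t 0.25 target [ 0.5508 -0.0741  0.16  ] tool shift [0.5533 0.6219 0.0917] turn 54.49
```

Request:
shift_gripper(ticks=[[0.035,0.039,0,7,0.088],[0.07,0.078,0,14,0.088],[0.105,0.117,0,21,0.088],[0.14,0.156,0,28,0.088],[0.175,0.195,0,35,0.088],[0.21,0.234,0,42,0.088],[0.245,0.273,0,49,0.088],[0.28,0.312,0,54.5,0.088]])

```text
refused: ticks: the value is not of type 'object' (schema: type "object"). Nothing was moved.
```

The call was refused and nothing moved: it wants an object with the rows under "moves". Same move again in that form.

Request:
shift_gripper(ticks={"moves":[[0.035,0.039,0,7,0.088],[0.07,0.078,0,14,0.088],[0.105,0.117,0,21,0.088],[0.14,0.156,0,28,0.088],[0.175,0.195,0,35,0.088],[0.21,0.234,0,42,0.088],[0.245,0.273,0,49,0.088],[0.28,0.312,0,54.5,0.088]]})

```text
clock: 1.25
tool_pos: [0.3555, 0.2885, 0.2518]
orientation: [-180.0, 0.0, -67.8]
force: [1.1, 0.2, -0.0]
opening: 0.0875
gripper_force: 0.0
```

```bash
python3 go.py -1.7 -82 .16
```

```text
at g [[-44.1 327.7]] t 1.25 target [ 0.5508 -0.0741  0.16  ] tool shift [ 0.4096 -0.0437  0.0917] turn -0.19
```

Request:
shift_gripper(ticks={"moves":[[0.05,-0.006,0.01,0,0.088],[0.1,-0.012,0.02,0,0.088],[0.15,-0.018,0.03,0,0.088],[0.205,-0.024,0.04,0,0.088],[0.26,-0.03,0.05,0,0.088],[0.315,-0.036,0.06,0,0.088],[0.37,-0.042,0.075,0,0.088],[0.409,-0.044,0.092,0,0.088]]})

```text
clock: 2.25
tool_pos: [0.5525, -0.0735, 0.1591]
orientation: [-180.0, -0.0, -67.7]
force: [1.2, 1.3, -0.6]
opening: 0.0877
gripper_force: 0.0
```

Request:
shift_gripper(ticks={"moves":[[0,0,0,0,0.088],[0,0,0,0,0.088]]})

```text
clock: 2.5
tool_pos: [0.5514, -0.0714, 0.1595]
orientation: [180.0, 0.0, -67.6]
force: [-0.6, 0.3, 0.2]
opening: 0.0874
gripper_force: 0.0
```

```bash
python3 go.py -1.7 -82 .074
python3 - <<'E'
from h import *
s=snap('wrist');save(s,'w1.png')
E
```

```text
at g [[ -0.2 -79.7]] t 2.5 target [ 0.5508 -0.0741  0.074 ] tool shift [0.0023 0.0015 0.0855] turn -0.05
```

View pics/w1.png

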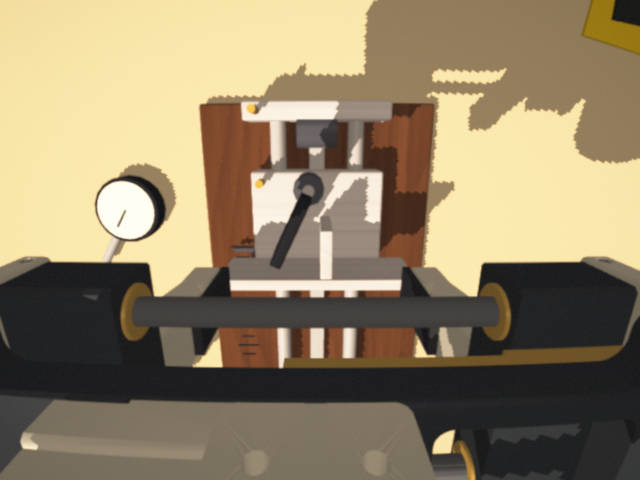

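The wrist view shows the fingers astride the post (326,250) and the open lever (free end at 277,263), with the bar from (231,259) to (405,259) and the pointer at (243,249). I'll check my model against those pixels.

```bash
python3 - <<'E'
from g import *
s=snap('wrist')
def w(x,y,z): return np.r_[O+ex*x/1000+ey*y/1000,z]
print(proj(s,[w(66.3,-59.6,.085),w(-69.7,-59.6,.085),w(-7.7,-94,.085),w(-7.7,-59.6,.085)]).round(0))
X=cloud(s);q=np.c_[tog(X.reshape(-1,3)),X.reshape(-1,3)[:,2]].reshape(480,640,3)
b=q[(q[...,2]>.08)&(q[...,2]<.09)&(q[...,1]>-75)&(q[...,1]<-40)&(abs(q[...,0])<80)]
print(len(b),np.percentile(b,[1,50,99],axis=0).round(3)); 
for v in (247,249,251): print(q[v,238:250:3].round(3).tolist())
E
```

```text
[[219. 278.]
 [419. 278.]
 [328. 229.]
 [328. 278.]]
2726 [[-55.731 -74.291   0.08 ]
 [  0.84  -58.283   0.086]
 [ 57.681 -52.098   0.088]]
[[67.224, -61.134, 0.021], [64.342, -61.533, 0.023], [61.831, -61.428, 0.022], [59.164, -61.553, 0.023]]
[[67.114, -59.625, 0.022], [64.538, -59.602, 0.022], [61.898, -59.675, 0.022], [59.165, -59.901, 0.023]]
[[69.36, -54.848, 0.014], [66.925, -54.494, 0.013], [64.02, -54.823, 0.014], [61.378, -54.767, 0.013]]
```

Depths agree: pointer at y≈-60, face at -59.6. Now descending.

Request:
shift_gripper(ticks={"moves":[[0.002,0.0015,0.02,0,0.088],[0.002,0.0015,0.045,0,0.088],[0.002,0.0015,0.07,0,0.088],[0.002,0.0015,0.085,0,0.088],[0.002,0.0015,0.085,0,0.088]]})

```text
clock: 3.22
tool_pos: [0.5505, -0.0733, 0.0742]
orientation: [179.9, 0.0, -67.5]
force: [-0.2, -0.4, 1.8]
opening: 0.0877
gripper_force: 0.0
```

```bash
python3 go.py -1.7 -70 .074
```

```text
at g [[ -1.7 -81.1]] t 3.225 target [ 0.5463 -0.063   0.074 ] tool shift [-0.0111 -0.      0.0002] turn 0.05
```

Request:
shift_gripper(ticks={"moves":[[-0.004,0,0,0,0.088],[-0.008,0,0,0,0.088],[-0.012,0,0,0,0.088],[-0.016,0,0,0,0.088],[-0.021,0,0,0,0.088],[-0.027,0,0,0,0.088],[-0.034,0,0,0,0.088],[-0.041,0,0,0,0.088]]})

```text
clock: 4.22
tool_pos: [0.5359, -0.0361, 0.0753]
orientation: [-179.9, -0.1, -67.6]
force: [2.6, -6.0, 4.3]
opening: 0.0875
gripper_force: 3.1
```

```bash
python3 go.py -1.7 30 .074
python3 - <<'E'
from g import *
s=snap('top');q=cloud(s);Z=q[...,2];P=q[(Z>.08)&(Z<.09)];q=tog(P);b=q[(abs(q).max(1)<150)]
h=np.histogram(b[b[:,0]<-20][:,1],bins=np.arange(-70,70,3));print([(int(a),int(n)) for a,n in zip(h[1],h[0]) if n])
E
```

```text
at g [[ -1.1 -41.1]] t 4.225 target [0.5082 0.0294 0.074 ] tool shift [-0.0711  0.0006  0.0013] turn 0.03
[]
```

Request:
shift_gripper(ticks={"moves":[[-0.008,0,0,0,0.088],[-0.017,0,0,0,0.088],[-0.026,0,0,0,0.088],[-0.035,0,0,0,0.088],[-0.044,0,0,0,0.088],[-0.053,0,0,0,0.088],[-0.062,0,0,0,0.088],[-0.07,0,0,0,0.088]]})

```text
clock: 5.28
tool_pos: [0.5092, 0.0285, 0.0753]
orientation: [-180.0, -0.1, -67.6]
force: [3.9, -8.6, 4.7]
opening: 0.0877
gripper_force: 4.6
```

```bash
python3 go.py -1.7 40 .074
```

```text
at g [[-1.1 28.7]] t 5.275 target [0.5044 0.0387 0.074 ] tool shift [-0.0113  0.0006  0.0012] turn 0.03
```

```bash
python3 - <<'E'
from g import *
s=snap('scene');save(s,'s2.png')
c=s['frame'][170:280,225:425];cv2.imwrite('pics/s2c.png',cv2.resize(c,None,fx=4,fy=4,interpolation=cv2.INTER_CUBIC)[...,::-1])
q=cloud(s);Z=q[...,2];g=tog(q.reshape(-1,3)).reshape(480,640,2)
m=(Z>.08)&(Z<.0865)&(abs(g[...,0]+1)<70)&(abs(g[...,1])<80);b=g[m];print(len(b),np.percentile(b,[2,50,98],axis=0).round(1))
E
```

```text
40 [[ -5.2 -13.3]
 [ 13.7  12.1]
 [ 67.9  48.3]]
```

View pics/s2c.png

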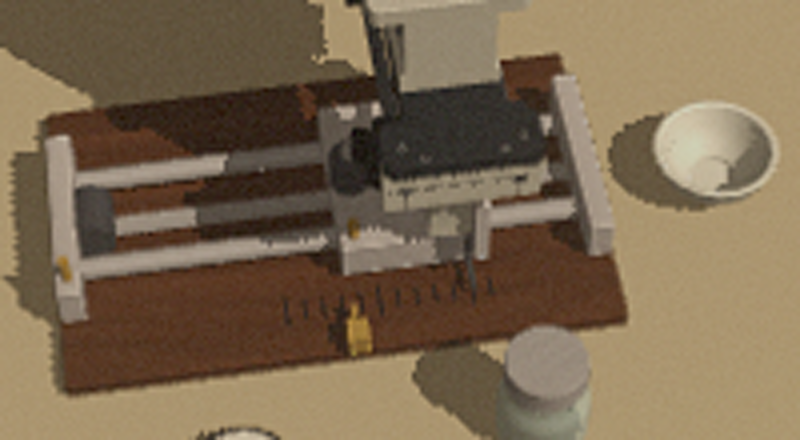

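The pointer is visible at crop (472,285) and the mark at (358,315); fingers push the bar as planned. Pushing on to the end stop in small rows.

Request:
shift_gripper(ticks={"moves":[[-0.004,0,0,0,0.088],[-0.008,0,0,0,0.088],[-0.011,0,0,0,0.088],[-0.013,0,0,0,0.088],[-0.013,0,0,0,0.088],[-0.013,0,0,0,0.088]]})

```text
clock: 6.08
tool_pos: [0.5054, 0.0377, 0.0753]
orientation: [-180.0, -0.2, -67.6]
force: [14.8, -28.3, -1.1]
opening: 0.0877
gripper_force: 15.8
```

```bash
python3 go.py -1.7 40 .074
python3 - <<'E'
from g import *
s=snap('wrist');save(s,'w3.png')
E
```

```text
at g [[-1.1 38.7]] t 6.075 target [0.5044 0.0387 0.074 ] tool shift [-0.0013  0.0006  0.0013] turn 0.03
```

View pics/w3.png

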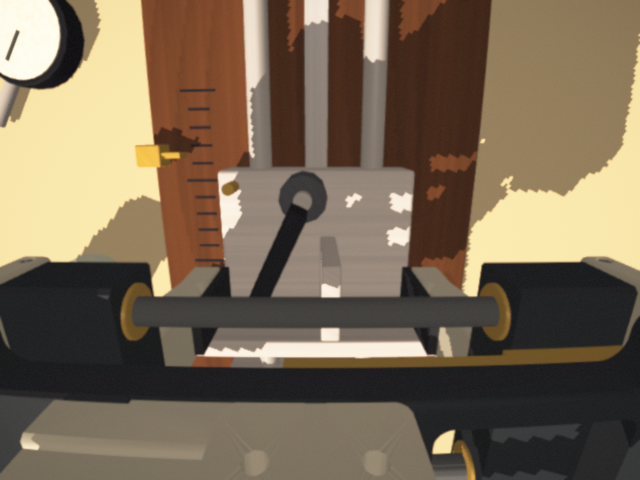

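At the stop (32 N). The wrist view shows the mark's tip at (180,155), the lever open, and the bar's face top edge near row 345. Next I'll measure mark and bar together.

```bash
python3 - <<'E'
from g import *
s=snap('wrist');X=cloud(s);q=np.c_[tog(X.reshape(-1,3)),X.reshape(-1,3)[:,2]].reshape(480,640,3)
print('mark',tog(atz(s,[(180,155.5),(150,146),(150,165)],.025)).round(1))
print(q[155,[140,150,160,170,178]].round(3).tolist())
for u in (235,300,375): print(u,[(v,q[v,u].round(3).tolist()) for v in range(338,360,3)])
E
```

```text
mark [[ 73.6 -24.6]
 [ 89.9 -29.9]
 [ 91.1 -19.6]]
[[95.107, -25.199, 0.027], [89.17, -25.144, 0.028], [84.265, -25.018, 0.026], [78.776, -24.942, 0.026], [74.148, -24.907, 0.026]]
235 [(338, [33.768, 49.324, 0.085]), (341, [34.019, 51.154, 0.085]), (344, [33.832, 51.936, 0.086]), (347, [33.944, 53.443, 0.086]), (350, [33.674, 54.0, 0.087]), (353, [34.309, 56.841, 0.085]), (356, [34.272, 57.99, 0.086]), (359, [51.353, 103.914, 0.026])]
300 [(338, [6.005, 50.084, 0.084]), (341, [5.938, 50.491, 0.086]), (344, [5.883, 51.022, 0.087]), (347, [5.939, 52.992, 0.086]), (350, [5.987, 54.87, 0.086]), (353, [5.99, 56.162, 0.086]), (356, [6.005, 57.623, 0.086]), (359, [2.959, 16.614, 0.144])]
375 [(338, [-26.583, 50.715, 0.083]), (341, [-25.957, 49.946, 0.086]), (344, [-26.068, 51.518, 0.086]), (347, [-26.147, 52.994, 0.086]), (350, [-26.165, 54.274, 0.087]), (353, [-26.442, 56.435, 0.086]), (356, [-26.214, 56.881, 0.087]), (359, [-14.271, 16.299, 0.145])]
```

Face at 50.2 and mark at -24.8, so ease back 75 mm, slowly (tool +x).

Request:
shift_gripper(ticks={"moves":[[0.003,0,0,0,0.088],[0.007,0,0,0,0.088],[0.012,0,0,0,0.088],[0.017,0,0,0,0.088],[0.022,0,0,0,0.088],[0.027,0,0,0,0.088],[0.032,0,0,0,0.088],[0.036,0,0,0,0.088]]})

```text
clock: 7.18
tool_pos: [0.518, 0.007, 0.0752]
orientation: [-180.0, -0.0, -67.6]
force: [1.9, -5.8, 5.8]
opening: 0.0877
gripper_force: 3.2
```

Request:
shift_gripper(ticks={"moves":[[0.004,0,0,0,0.088],[0.009,0,0,0,0.088],[0.014,0,0,0,0.088],[0.019,0,0,0,0.088],[0.024,0,0,0,0.088],[0.029,0,0,0,0.088],[0.032,0,0,0,0.088],[0.034,0,0,0,0.088]]})

```text
clock: 8.18
tool_pos: [0.531, -0.0243, 0.0751]
orientation: [-180.0, -0.0, -67.6]
force: [1.9, -4.3, 4.6]
opening: 0.0874
gripper_force: 2.6
```

```bash
python3 go.py -1.7 -36.3 .074
```

```text
at g [[ -1.1 -28.4]] t 8.175 target [ 0.5334 -0.0319  0.074 ] tool shift [0.0079 0.0006 0.0011] turn 0.02
```

Request:
shift_gripper(ticks={"moves":[[0.003,0,0,0,0.088],[0.006,0,0,0,0.088],[0.0075,0,0,0,0.088],[0.0075,0,0,0,0.088],[0.0075,0,0,0,0.088],[0.0075,0,0,0,0.088]]})

```text
clock: 8.93
tool_pos: [0.5336, -0.031, 0.0748]
orientation: [-180.0, -0.0, -67.6]
force: [3.4, -5.2, 3.7]
opening: 0.0873
gripper_force: 2.9
```

```bash
python3 go.py -1.7 -36.3 .074
cat > chk.py <<'E'
from g import *
s=snap('wrist');save(s,'w4.png');X=cloud(s);q=np.c_[tog(X.reshape(-1,3)),X.reshape(-1,3)[:,2]].reshape(480,640,3)
for u in (240,300,375): print(u,[(v,q[v,u].round(3).tolist()) for v in range(338,350,3)])
s=snap('scene');c=s['frame'][200:275,245:365];cv2.imwrite('pics/s4c.png',cv2.resize(c,None,fx=6,fy=6,interpolation=cv2.INTER_CUBIC)[...,::-1])
E
python3 chk.py
```

```text
at g [[ -1.2 -35.6]] t 8.925 target [ 0.5334 -0.0319  0.074 ] tool shift [0.0007 0.0005 0.0008] turn 0.01
240 [(338, [32.075, -23.666, 0.083]), (341, [31.569, -23.72, 0.085]), (344, [31.479, -22.73, 0.086]), (347, [31.47, -21.531, 0.086])]
300 [(338, [5.932, -24.191, 0.083]), (341, [5.855, -23.913, 0.085]), (344, [5.844, -22.821, 0.086]), (347, [5.819, -21.929, 0.087])]
375 [(338, [-26.501, -24.082, 0.083]), (341, [-26.028, -24.38, 0.086]), (344, [-26.055, -23.084, 0.086]), (347, [-25.904, -22.375, 0.087])]
```

View pics/s4c.png

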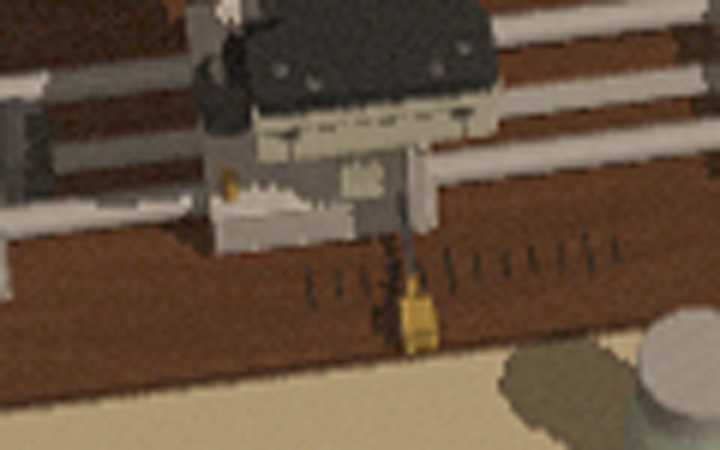

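The pointer at crop (408,250) runs straight into the mark's tip at (412,280), so it is level, with the lever still open. Pause, then squeeze.

Request:
shift_gripper(ticks={"moves":[[0.0005,0,0,0,0.088],[0.0005,0,0,0,0.088],[0.0005,0,0,0,0.088]]})

```text
clock: 9.4
tool_pos: [0.5338, -0.0314, 0.0748]
orientation: [-180.0, -0.0, -67.6]
force: [2.6, -5.9, 3.3]
opening: 0.0883
gripper_force: 2.7
```

Request:
shift_gripper(ticks={"moves":[[0,0.0005,0,0,0.07],[0,0.0005,0,0,0.055],[0,0.0005,0,0,0.04],[0,0.0005,0,0,0.03],[0,0.0005,0,0,0.02],[0,0.0005,0,0,0.01],[0,0.0005,0,0,0.005],[0,0.0005,0,0,0.005]]})

```text
clock: 10.4
tool_pos: [0.5331, -0.0315, 0.074]
orientation: [-180.0, 0.0, -67.6]
force: [4.7, -4.9, -2.8]
opening: 0.019
gripper_force: 33.1
```

Request:
shift_gripper(ticks={"moves":[[0,0,0,0,0.0],[0,0,0,0,0],[0,0,0,0,0],[0,0,0,0,0]]})

```text
clock: 10.9
tool_pos: [0.5331, -0.0314, 0.074]
orientation: [-180.0, 0.0, -67.6]
force: [4.2, -4.2, -3.7]
opening: 0.0186
gripper_force: 33.1
```

```bash
python3 go.py -1.7 -36.3 .074; sed -i 's/s4c/s5c/;s/w4/w5/' chk.py; python3 chk.py
```

```text
at g [[ -1.9 -35.8]] t 10.9 target [ 0.5334 -0.0319  0.074 ] tool shift [ 0.0005 -0.0002  0.    ] turn -0.02
240 [(338, [16.306, -62.159, 0.14]), (341, [16.56, -60.837, 0.14]), (344, [16.671, -59.867, 0.139]), (347, [16.606, -59.354, 0.14])]
300 [(338, [5.315, -23.697, 0.082]), (341, [5.15, -24.542, 0.085]), (344, [5.076, -24.282, 0.087]), (347, [5.14, -22.238, 0.086])]
375 [(338, [-15.227, -62.445, 0.141]), (341, [-15.367, -61.328, 0.14]), (344, [-15.406, -60.525, 0.14]), (347, [-15.444, -59.729, 0.14])]
```

View pics/s5c.png

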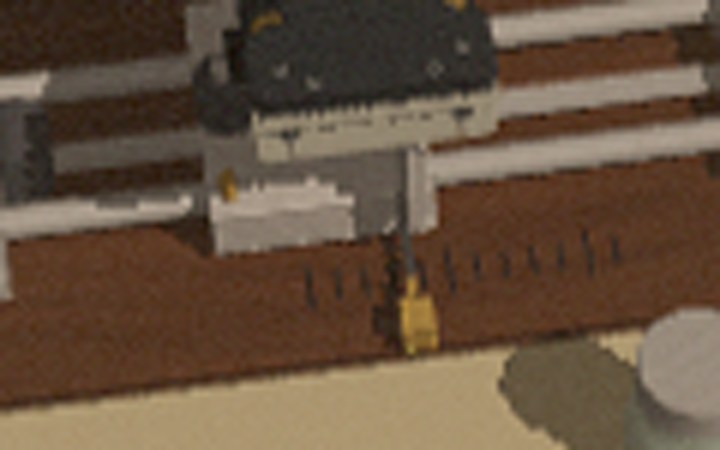

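View pics/w5.png

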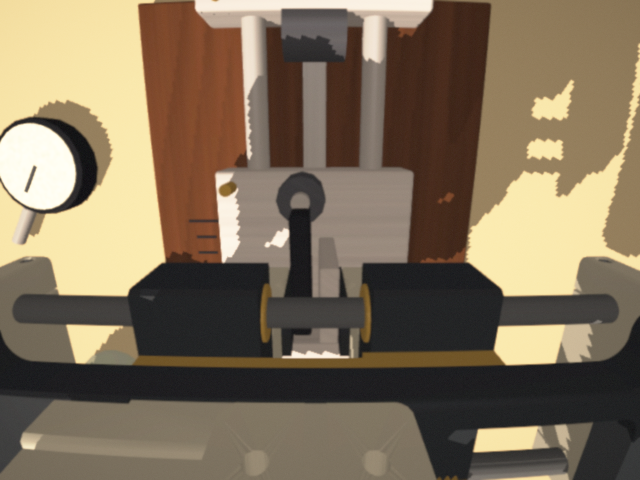

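The lever (300,260) lies parallel to the post (328,290), squeezed in the fingers at 33 N with a 19 mm opening. The pointer is still level with the mark, so I'm handing in.

```bash
python3 -c "
from plant import job
print(job.close_job())"
```

```text
the job is handed in; nothing more can be done
None
```

I handed the job in at about 11 s on the robot's clock, with the slide held level with the mark and the lever squeezed shut at about 33 N; the hand-in returned no verdict.

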